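# Brush out the beakers and slide them to their drying rings

## Task

Take the long white bottle brush out of its stand and brush out every steel beaker on the mat, working from the smallest one present to the largest: in each, push the brush upright right down to the bottom, draw it up to the mouth, and push it right down to the bottom again. Stand the brush back in its stand, and slide each brushed beaker across the mat, never lifting it, into the white drying ring that fits its size, so that it stands upright wholly inside the ring. Leave the other things on the bench where they are.

Things in the scene. Friction and masses are not known exactly. Their poses are not given: they have to be found in the camera images.
- beaker_small: The small round open stainless-steel beaker, 42 mm outside diameter, 52 mm tall, straight walls 3 mm thick, floor 4 mm thick, rim open, no handle; about 120 g. Origin: centre of its underside; z up its axis. May be absent (two or three of the three beakers are there).
- ring_small: The drying ring for the small beaker: a flat white ring printed on the mat (no height, nothing to catch on), 58 mm inside diameter, 68 mm outside: 8 mm of room all round its beaker. Origin: its centre, on the mat's top. Never moves during a run; the three rings change places from start to start.
- beaker_medium: The medium round open stainless-steel beaker, 54 mm outside diameter, 64 mm tall, straight walls 3 mm thick, floor 4 mm thick, rim open, no handle; about 170 g. Origin: centre of its underside; z up its axis. May be absent (two or three of the three beakers are there).
- ring_medium: The drying ring for the medium beaker: a flat white ring printed on the mat (no height, nothing to catch on), 70 mm inside diameter, 80 mm outside: 8 mm of room all round its beaker. Origin: its centre, on the mat's top. Never moves during a run; the three rings change places from start to start.
- beaker_large: The large round open stainless-steel beaker, 66 mm outside diameter, 76 mm tall, straight walls 3 mm thick, floor 4 mm thick, rim open, no handle; about 230 g. Origin: centre of its underside; z up its axis. May be absent (two or three of the three beakers are there).
- ring_large: The drying ring for the large beaker: a flat white ring printed on the mat (no height, nothing to catch on), 82 mm inside diameter, 92 mm outside: 8 mm of room all round its beaker. Origin: its centre, on the mat's top. Never moves during a run; the three rings change places from start to start.
- mat: Thin grey plastic mat, 400 mm (x) by 640 mm (y), 2 mm thick, fixed, on which the beakers stand and slide; friction with the beakers about 0.5, so a beaker dragged or pushed near its rim may tip: hold it low. Origin: centre of its underside; its top is at z = 0.002.
- brush: Round white bottle brush with a grey metal handle, 204 mm long, 70 g, standing head down in its stand. Origin: the bottom end of the bristle head; z runs up the axis to the handle. Bristle head 20 mm diameter from 0 to 60 mm (it acts as stiff), thin steel wire stem to 124 mm, round handle 20 mm diameter from 124 to 204 mm. All round: any yaw is the same.
- brush_grip (a point): Point on the brush's axis at mid-handle, 165 mm above the bottom end of its head: a good place to grip.
- stand: White brush stand, fixed to the bench at the left or the right of the mat: a foot 72 mm across and an upright open tube, top at 92 mm, bore 34 mm wide, widening to 46 mm at the mouth; its inner floor, on which the brush's end rests, is 8 mm above its origin. Origin: centre of its underside, on the bench (z = 0).
- wash_bottle: Bystander: squeeze bottle with a bent nozzle, 64x96 mm, 202 mm tall, loose, on the side of the mat where the stand is not. Origin: under its middle.
- esd_brush: Bystander: flat dust brush with a wooden handle, 183 mm long, 12 mm thick, lying beside the left rear of the mat. Not the brush for this job. Origin: under its middle.
Not all that is in view belongs to the job. Leave any red look-alike of the beaker_small alone.

How it is judged:
On the way, in this order (a step that is already met when the one before it is completed fails the run):
1. the brush's end is down at the bottom of the small beaker (within 15 mm of its inner floor), before that beaker is moved to its ring (horizontal distance between brush and beaker_small below 0.018 m and z of brush in the frame of beaker_small between -0.01 and 0.019 m and angle between the z axis of brush and the z axis of beaker_small, either way round below 0.45 rad and horizontal distance between beaker_small and ring_small above 0.05 m), for 0.1 s.
2. the brush's end is drawn up the small beaker to its mouth (above 60 % of its depth, at most 30 mm above the rim, still over its opening) (horizontal distance between brush and beaker_small below 0.018 m and z of brush in the frame of beaker_small between 0.0328 and 0.082 m and angle between the z axis of brush and the z axis of beaker_small, either way round below 0.45 rad and horizontal distance between beaker_small and ring_small above 0.05 m), for 0.1 s.
3. the brush's end is down at the bottom of the small beaker a second time (all of step 1), for 0.1 s.
4. the brush's end is down at the bottom of the medium beaker (within 15 mm of its inner floor), before that beaker is moved to its ring (horizontal distance between brush and beaker_medium below 0.024 m and z of brush in the frame of beaker_medium between -0.01 and 0.019 m and angle between the z axis of brush and the z axis of beaker_medium, either way round below 0.45 rad and horizontal distance between beaker_medium and ring_medium above 0.05 m), for 0.1 s.
5. the brush's end is drawn up the medium beaker to its mouth (above 60 % of its depth, at most 30 mm above the rim, still over its opening) (horizontal distance between brush and beaker_medium below 0.024 m and z of brush in the frame of beaker_medium between 0.04 and 0.094 m and angle between the z axis of brush and the z axis of beaker_medium, either way round below 0.45 rad and horizontal distance between beaker_medium and ring_medium above 0.05 m), for 0.1 s.
6. the brush's end is down at the bottom of the medium beaker a second time (all of step 4), for 0.1 s.
7. the brush's end is down at the bottom of the large beaker (within 15 mm of its inner floor), before that beaker is moved to its ring (horizontal distance between brush and beaker_large below 0.03 m and z of brush in the frame of beaker_large between -0.01 and 0.019 m and angle between the z axis of brush and the z axis of beaker_large, either way round below 0.45 rad and horizontal distance between beaker_large and ring_large above 0.05 m), for 0.1 s.
8. the brush's end is drawn up the large beaker to its mouth (above 60 % of its depth, at most 30 mm above the rim, still over its opening) (horizontal distance between brush and beaker_large below 0.03 m and z of brush in the frame of beaker_large between 0.0472 and 0.106 m and angle between the z axis of brush and the z axis of beaker_large, either way round below 0.45 rad and horizontal distance between beaker_large and ring_large above 0.05 m), for 0.1 s.
9. the brush's end is down at the bottom of the large beaker a second time (all of step 7), for 0.1 s.
At the end, for the whole second after the job is handed in: Every beaker present stands upright on the mat with its centre within 9 mm of the centre of the ring of its size, at rest; the brush stands head down in its stand (its end within 15 mm of the stand's axis and less than 30 mm above the bench), at rest (horizontal distance between beaker_small and ring_small below 0.009 m and angle between each of beaker_small, beaker_medium, beaker_large's own z axis and vertical below 0.1 rad and height (world z) of each of beaker_small, beaker_medium, beaker_large below 0.008 m and linear speed of each of beaker_small, beaker_medium, beaker_large, brush below 0.02 m/s and horizontal distance between beaker_medium and ring_medium below 0.009 m and horizontal distance between beaker_large and ring_large below 0.009 m and horizontal distance between brush and stand below 0.015 m and height (world z) of brush below 0.03 m and angle between brush's own z axis and vertical below 0.3 rad); the robot touches nothing.
It fails at once if a beaker is lifted more than 15 mm off the mat (height (world z) of any of beaker_small, beaker_medium, beaker_large above 0.017 m).
It fails at once if the wash bottle or the flat dust brush is moved by more than 30 mm (distance of any of wash_bottle, esd_brush from where it was at the start of the episode above 0.03 m).
Of beaker_small, beaker_medium, beaker_large only 2 to 3 are there at a start; the rules pass over those that are not, and their reading is None.
At some moment in a run one of beaker_small, beaker_medium, beaker_large may be knocked a few centimetres aside while the robot is not near it.
It also fails if it takes over 210 s, if anything falls off the work surface, if the arm or the gripper's body presses on something with over 40 N, if the wrist force passes 120 N, or if a joint passes its speed limit or range.

## Robot

A 7-joint arm with a two-finger parallel gripper is mounted at the origin on a cart in front of the work surface, level with it; the furniture and walls round the work are solid. World frame = base frame: x ahead of the robot, y to its left, z up, the work surface at z = 0. Lengths are in m, angles in rad, forces in N, time in s.
With the tool pointing down it reaches from about 0.4 to 0.875 m from the base axis. Payload 19.3 kg.
Tool frame: the origin (TCP) lies at the very end of the fingers, on their centre line; the grasp point (between the pads) lies 19 mm behind it; z points along the fingers, y is the line along which they close (so a half turn about z gives the same grasp; the last joint's range is limited). The gripper opens to 85 mm and grips with 20 to 120 N. Pads are 22 mm wide; open, the fingers measure 114 mm over their backs; the gripper's body (76 mm by 85 mm) begins 54 mm behind the grasp point. The pads swing forward as they close: fully open they stand 13 mm farther back than shut.
Start: joints at [1.12, 0.521, -0.036, 1.599, 0.021, 1.021, -0.113], TCP at [0.232, -0.58, 0.231] pointing down, gripper open.
Joint ranges: [-2.91, 2.91], [-0.3, 2.13], [-1.5, 1.42], [0.17, 2.43], [-1.26, 4.41], [0.16, 1.93], [-2.52, 2.52]. Speed limits (rad/s): [1.89, 1.89, 2.39, 2.39, 3.01, 3.01, 3.01].

## Interface

Orientations are given as [roll, pitch, yaw] about the fixed x, y, z axes, in that order (R = Rz(yaw) Ry(pitch) Rx(roll)).
In Python, from workcell import bot gives the robot as it stands.
- The arm moves only by the tool carry_out, never from a script. Its argument "rows" is a list that holds one entry, the list of rows, each a list of 4 numbers: the shift along the tool's x, y, z in m, then the turn about the tool's z in degrees. In form: [[[x, y, z, twist], ...]]. A call has 1 to 12 rows; each row is the pose to reach, as a shift and turn from the pose commanded when the call began, along the tool's axes at that moment; what a row does not reach only later rows make up. A row lasts 1/12 s, in which the tool goes at most 41.7 mm and 7.16 degrees, less where a joint would pass 70% of its speed; a pose out of reach is approached as far as the arm can. A call with a gripper value outside its range is refused whole. "grip" is the finger opening in m, from 0 to 0.0854, set as the call begins (left out, the last holds). The fingers move at their own pace and stop on an object; "grip_force" is the grip in N (left out, the last holds). Time passes only in rows, so rows that repeat a pose let the fingers close. It gives the time, the measured TCP pose, the force, the opening and the grip force at its end, in the units of the state.
- bot.observe(): the state, without advancing time (a new reading comes with each control period).
- bot.grab_frame(name): name is "scene" or "side" or "wrist"; returns a dict with "pixels" (384x512x3 uint8, red, green, blue), "K" (3x3 intrinsics, pixels), "pose" (4x4, takes a point from camera to world coordinates). Camera axes: x right, y down, z forward; pixel columns grow to the right and rows downward; lengths in m; the calibration is good to about 2 mm. A picture is of the moment at which its call begins. There is no depth.
- bot.job_done(): hands the job in; it is judged then, once.
Trained networks look in a picture, given as the dict that the camera call returned (one of the last four; its "shot" number tells which), for a name from the list of things; names that differ only in an ending like _2 or _b are one class to them, and where a whole thing is asked for, a point or a joint stands for the part that bears it (a point fixed in the world has none). Each returns a list of dicts, best first, with "conf" (0 to 1); they miss things now and then, are a little off and sometimes report something else, mostly with a low value. They report only what shows in the picture. A call takes as long as a camera call. They do not tell look-alikes from the thing itself.
- bot.look_for(picture, label): "position" ([column, row] in pixels, amid what is visible of it).
- bot.regions_of(picture, label): "region" (384x512 bool, what is visible of it) and "position" ([column, row] in pixels, amid what is visible of it).
- bot.spot_point(picture, label): "position" ([column, row] in pixels: a listed point, or the origin of a listed thing).
The state is a dict: "clock": time; "qpos": joint angles; "qd": joint speeds; "joint_efforts": joint torques, N m; "position": TCP position; "tool_rot": TCP orientation; "force": force on the tool from outside, world axes, zero at the start; "moment": the same for the moment, N m; "grip_width": finger opening in m; "finger_force": force on a finger pad.
Only numpy, scipy, OpenCV 4.12 (cv2) and the standard library are available. Lean on these libraries where they do the work, as an engineer would, in place of code of your own. Each camera call takes 0.05 s, during which the arm holds its last target. There are 200 camera calls.

## Working session

There is one attempt and no reset: what is moved stays moved. The work goes in short steps, Python scripts to look and compute and a tool call to move; the robot and the scene stay as the last step left them, time stands still between calls to the robot, and variables do not carry over. Pictures are saved under pics/ and viewed, at most 14 in all, crops included, and the job is handed in when it is done.

Besides the shell and the picture viewer there is one more tool, called after "Emit:" as name(argument=value, ...) on one line, values as JSON. carry_out: Moves the arm, as the interface text tells. Its arguments: {"type":"object","properties":{"rows":{"type":"array","items":{"type":"array","items":{"type":"array","items":{"type":"number"}}}},"grip":{"type":"number"},"grip_force":{"type":"number"}},"required":["rows"]}

```bash
mkdir -p pics; ls; cat > h.py <<'E'
import numpy as np, cv2
from workcell import bot
from scipy.spatial.transform import Rotation as R
NAMES=["beaker_small","beaker_medium","beaker_large","ring_small","ring_medium","ring_large","stand","brush","wash_bottle","esd_brush"]
def ray(f,uv,z):
    K=np.array(f["K"]);T=np.array(f["pose"])
    d=T[:3,:3]@np.linalg.solve(K,[uv[0],uv[1],1.]);o=T[:3,3]
    return o+d*(z-o[2])/d[2]
def proj(f,p):
    K=np.array(f["K"]);T=np.array(f["pose"])
    c=T[:3,:3].T@(np.array(p)-T[:3,3]); c=K@c; return c[:2]/c[2]
def save(f,n,crop=None,s=1):
    im=f["pixels"][:,:,::-1]
    if crop: im=im[crop[1]:crop[3],crop[0]:crop[2]]
    cv2.imwrite("pics/"+n,cv2.resize(im,None,fx=s,fy=s,interpolation=cv2.INTER_CUBIC))
def st():
    s=bot.observe(); print("t",round(s["clock"],2),"tcp",np.round(s["position"],4),"rot",np.round(s["tool_rot"],3),"q",np.round(s["qpos"],2),"w",round(s["grip_width"],4),"F",np.round(s["force"],1)); return s
def totool(s,d):
    return R.from_euler("xyz",s["tool_rot"]).as_matrix().T@np.array(d)
E
python3 - <<'E'
from h import *
s=st()
for c in ["scene","side"]:
    f=bot.grab_frame(c); save(f,c+"0.png",s=1.5)
    print(c,np.round(np.array(f["pose"])[:3,3],3))
    for n in NAMES:
        for r in bot.spot_point(f,n)[:3]:
            if r["conf"]>.3: print(n,round(r["conf"],2),np.round(r["position"]),np.round(ray(f,r["position"],0.002 if n[0] in"br" else 0),3))
E
```

```text
pics
t 0.0 tcp [ 0.2321 -0.5799  0.2307] rot [-3.14   0.     0.381] q [ 1.12  0.52 -0.04  1.6   0.02  1.02 -0.11] w 0.0856 F [0.3 0.3 0. ]
scene [-0.605  1.113  0.952]
beaker_small 0.71 [250. 245.] [0.464 0.119 0.002]
beaker_small 0.68 [279. 246.] [0.384 0.053 0.002]
beaker_small 0.65 [228. 257.] [0.457 0.224 0.002]
beaker_medium 0.72 [231. 237.] [0.546 0.132 0.002]
beaker_large 0.46 [254. 225.] [0.547 0.016 0.002]
ring_small 0.68 [252. 244.] [0.46  0.112 0.002]
ring_small 0.64 [280. 211.] [ 0.558 -0.137  0.002]
ring_medium 0.65 [303. 219.] [ 0.453 -0.153  0.002]
ring_large 0.66 [252. 225.] [0.555 0.02  0.002]
ring_large 0.5 [264. 198.] [ 0.677 -0.166  0.002]
stand 0.67 [178. 266.] [0.534 0.376 0.   ]
stand 0.48 [264. 200.] [ 0.671 -0.157  0.   ]
wash_bottle 0.83 [329. 192.] [ 0.527 -0.406  0.   ]
esd_brush 0.57 [147. 247.] [0.702 0.385 0.   ]
side [0.276 1.133 1.116]
beaker_small 0.83 [303. 284.] [0.337 0.212 0.002]
beaker_small 0.8 [260. 280.] [0.461 0.219 0.002]
beaker_small 0.75 [268. 254.] [0.457 0.117 0.002]
beaker_medium 0.95 [232. 255.] [0.561 0.139 0.002]
ring_small 0.7 [251. 200.] [ 0.554 -0.115  0.002]
ring_medium 0.81 [285. 195.] [ 0.444 -0.163  0.002]
ring_large 0.7 [221. 194.] [ 0.663 -0.128  0.002]
ring_large 0.48 [240. 226.] [0.565 0.013 0.002]
stand 0.78 [227. 326.] [0.518 0.389 0.   ]
brush 0.58 [228. 327.] [0.515 0.392 0.002]
wash_bottle 0.63 [270. 150.] [ 0.54  -0.418  0.   ]
esd_brush 0.64 [163. 319.] [0.692 0.396 0.   ]
esd_brush 0.52 [269. 250.] [0.456 0.1   0.   ]
```

View pics/side0.png

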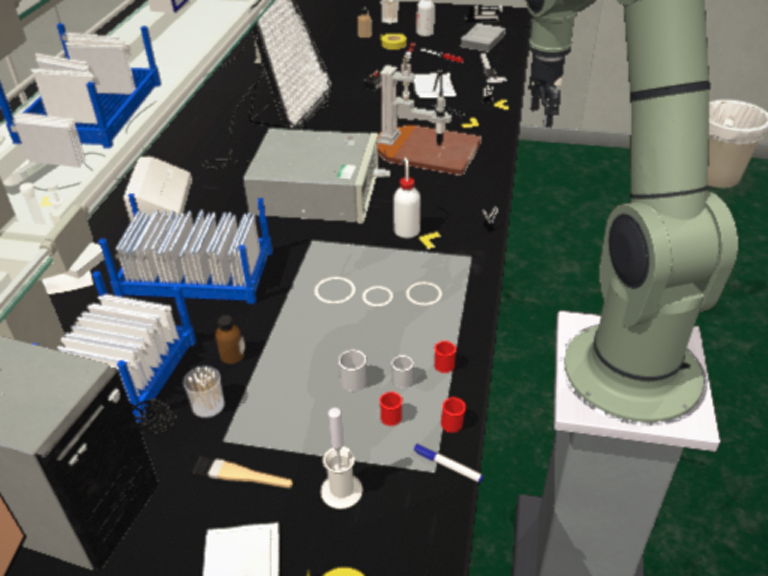

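View pics/scene0.png

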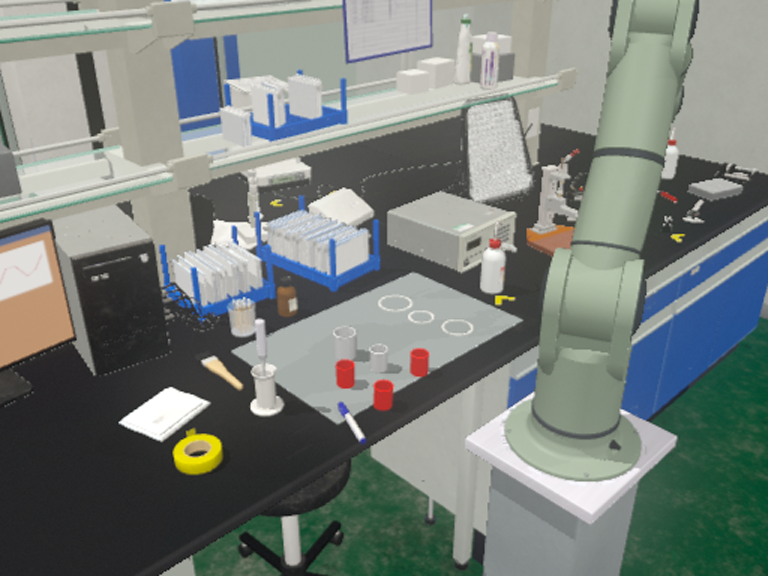

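The pictures show two steel beakers: a small one at side px (268,247) and a bigger one at (235,246). By the 1.2–1.3 width ratio the bigger one is the medium, so the large is absent. Three red look-alikes stand at (260,272), (302,276) and (296,237). The white round brush is in its stand at (227,320), which fits the job; the wooden flat brush at (165,315) does not.

```bash
cat >> h.py <<'E'
def plan(*W):
    """world targets (x,y,z[,yaw]) -> tool-frame shift & twist from present pose"""
    s=st()
    for w in W:
        d=totool(s,np.array(w[:3])-s["position"]); tw=0
        if len(w)>3: tw=-np.degrees((w[3]-s["tool_rot"][2]+np.pi/2)%np.pi-np.pi/2)
        print(w,"->",np.round(d,3),round(tw,1))
E
python3 - <<'E'
from h import *
plan((.25,-.57,.36),(.5,-.35,.36),(.62,0,.36),(.52,.385,.33))
for c in ["side","scene"]:
    f=bot.grab_frame(c)
    for n in ["beaker_small","beaker_medium","beaker_large"]:
        for r in bot.regions_of(f,n)[:5]:
            ys,xs=np.nonzero(r["region"]); print(c,n,round(r["conf"],2),np.round(r["position"]),xs.min(),xs.max(),ys.min(),ys.max(),r["region"].sum())
f=bot.grab_frame("side");save(f,"side1c.png",(200,180,330,350),4)
E
```

```text
t 1.1 tcp [ 0.2322 -0.5802  0.2313] rot [-3.142  0.     0.381] q [ 1.12  0.52 -0.04  1.6   0.02  1.02 -0.11] w 0.0855 F [-0.5  0.4 -0.3]
(0.25, -0.57, 0.36) -> [ 0.02  -0.003 -0.129] 0
(0.5, -0.35, 0.36) -> [ 0.334 -0.114 -0.129] 0
(0.62, 0, 0.36) -> [ 0.576 -0.395 -0.129] 0
(0.52, 0.385, 0.33) -> [ 0.626 -0.789 -0.099] 0
side beaker_small 0.86 [263. 273.] 253 267 262 283 281
side beaker_small 0.63 [302. 275.] 295 309 265 286 275
side beaker_small 0.59 [266. 248.] 261 275 236 258 290
side beaker_small 0.58 [295. 237.] 289 304 227 248 293
side beaker_small 0.33 [226. 323.] 215 240 298 338 743
side beaker_medium 0.74 [235. 250.] 226 244 233 260 455
scene beaker_small 0.75 [229. 249.] 223 235 239 258 219
scene beaker_small 0.57 [256. 262.] 249 261 253 272 231
scene beaker_small 0.49 [248. 238.] 245 257 229 247 215
scene beaker_small 0.49 [280. 239.] 273 284 232 249 187
scene beaker_medium 0.86 [227. 230.] 222 236 218 239 293
```

View pics/side1c.png

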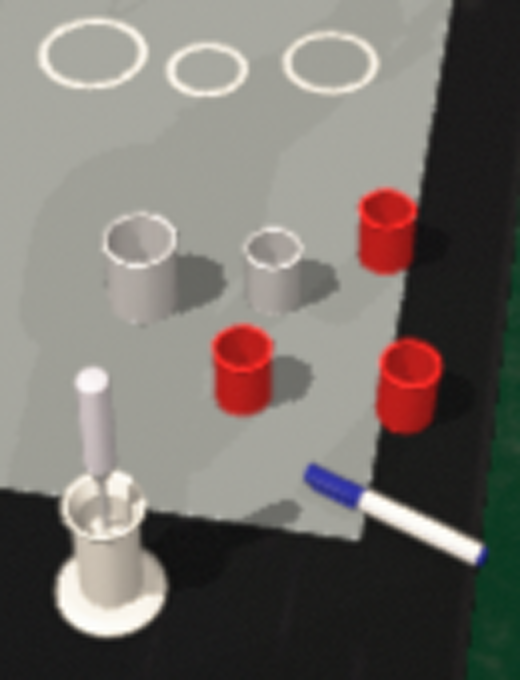

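Emit:
carry_out(rows=[[[0.005,0,-0.04,0],[0.01,0,-0.08,0],[0.02,0,-0.12,0],[0.05,-0.015,-0.13,0],[0.085,-0.025,-0.13,0],[0.12,-0.04,-0.13,0],[0.155,-0.05,-0.13,0],[0.19,-0.065,-0.13,0],[0.225,-0.075,-0.13,0],[0.26,-0.09,-0.13,0],[0.295,-0.1,-0.13,0],[0.33,-0.115,-0.13,0]]])

```text
clock: 2.55
position: [0.497, -0.3499, 0.3614]
tool_rot: [3.141, -0.0, 0.38]
force: [0.4, -1.5, 0.5]
grip_width: 0.0854
finger_force: 0.0
```

The crop confirms it: steel small at crop (275,270), steel medium at (140,265), red ones left alone. The rings from left to right are large, small, medium, and the white brush stands in the stand at (100,480).

Emit:
carry_out(rows=[[[0.024,-0.028,0,0],[0.048,-0.056,0,0],[0.072,-0.084,0,0],[0.096,-0.112,0,0],[0.12,-0.14,0,0],[0.145,-0.168,0,0],[0.17,-0.196,0,0],[0.194,-0.224,0,0],[0.218,-0.252,0,0],[0.242,-0.28,0,0],[0.248,-0.32,0,0],[0.253,-0.36,0,0]]])

```text
clock: 3.55
position: [0.597, 0.0791, 0.3607]
tool_rot: [-3.141, 0.001, 0.38]
force: [0.3, 1.2, 0.5]
grip_width: 0.0858
finger_force: 0.0
```

Emit:
carry_out(rows=[[[0.0,-0.04,0,0],[0.005,-0.08,0,0],[0.01,-0.12,0,0],[0.015,-0.16,0,0],[0.02,-0.2,0,0],[0.025,-0.235,0,0],[0.03,-0.26,0,0],[0.03,-0.26,0,0]]])

```text
clock: 4.22
position: [0.5255, 0.3357, 0.361]
tool_rot: [-3.139, 0.001, 0.387]
force: [-0.2, 0.7, -0.4]
grip_width: 0.0854
finger_force: 0.0
```

```bash
python3 - <<'E'
from h import *
s=st()
for c in ["wrist","side","scene"]:
    f=bot.grab_frame(c)
    if c=="wrist": save(f,"w2.png",s=1.5)
    print(c,np.round(np.array(f["pose"])[:3,:],3).tolist())
    for n,z in [("brush_grip",.173),("brush",.008),("stand",0),("beaker_small",.002),("beaker_medium",.002),("ring_small",.002),("ring_medium",.002)]:
        for r in bot.spot_point(f,n)[:2]:
            if r["conf"]>.3: print(c,n,round(r["conf"],2),np.round(r["position"],1),np.round(ray(f,r["position"],z),3))
E
```

```text
t 4.22 tcp [0.5255 0.3357 0.361 ] rot [-3.139e+00  1.000e-03  3.870e-01] q [-0.41  0.44 -0.38  1.41  0.16  1.32 -1.98] w 0.0854 F [-0.2  0.7 -0.4]
wrist [[0.379, -0.882, -0.28, 0.595], [-0.925, -0.362, -0.112, 0.364], [-0.003, 0.301, -0.954, 0.504]]
wrist brush 0.96 [228.9 143.3] [0.51  0.385 0.008]
wrist brush 0.67 [372.3 177.4] [0.549 0.133 0.008]
wrist stand 0.78 [228.  139.5] [0.514 0.389 0.   ]
wrist beaker_small 0.78 [356.5 224.3] [0.459 0.114 0.002]
wrist beaker_small 0.77 [287.1 262.9] [0.335 0.2   0.002]
wrist beaker_medium 0.73 [371.3 176.9] [0.549 0.133 0.002]
wrist ring_small 0.57 [498.6 227.9] [ 0.552 -0.134  0.002]
wrist ring_small 0.44 [482.8 277. ] [ 0.453 -0.169  0.002]
wrist ring_medium 0.57 [482.9 276.6] [ 0.454 -0.168  0.002]
wrist ring_medium 0.35 [229.5 140.4] [0.514 0.386 0.002]
side [[-0.982, -0.111, 0.152, 0.276], [-0.188, 0.645, -0.741, 1.133], [-0.016, -0.756, -0.654, 1.116]]
side brush_grip 0.62 [222.1 288.6] [0.517 0.402 0.173]
side brush 0.6 [227.1 324.9] [0.517 0.389 0.008]
side brush 0.54 [285.  194.2] [ 0.445 -0.16   0.008]
side stand 0.56 [226.5 329.
[... 172 characters left out ...]
] [0.56  0.144 0.002]
side ring_small 0.62 [251.6 196.6] [ 0.556 -0.135  0.002]
side ring_medium 0.77 [283.5 196.3] [ 0.449 -0.155  0.002]
scene [[-0.694, -0.335, 0.637, -0.605], [-0.72, 0.32, -0.616, 1.113], [0.003, -0.886, -0.464, 0.952]]
scene brush_grip 0.72 [173.1 225.8] [0.51  0.395 0.173]
scene stand 0.71 [178.6 266.1] [0.533 0.373 0.   ]
scene beaker_small 0.72 [249.7 244.5] [0.464 0.118 0.002]
scene beaker_small 0.72 [229.6 253.5] [0.47  0.206 0.002]
scene beaker_medium 0.86 [230.5 233.8] [0.564 0.12  0.002]
scene ring_small 0.55 [282.1 211.4] [ 0.549 -0.137  0.002]
scene ring_small 0.38 [265.2 202.1] [ 0.65  -0.144  0.002]
scene ring_medium 0.58 [305.6 216.2] [ 0.46  -0.175  0.002]
```

View pics/w2.png

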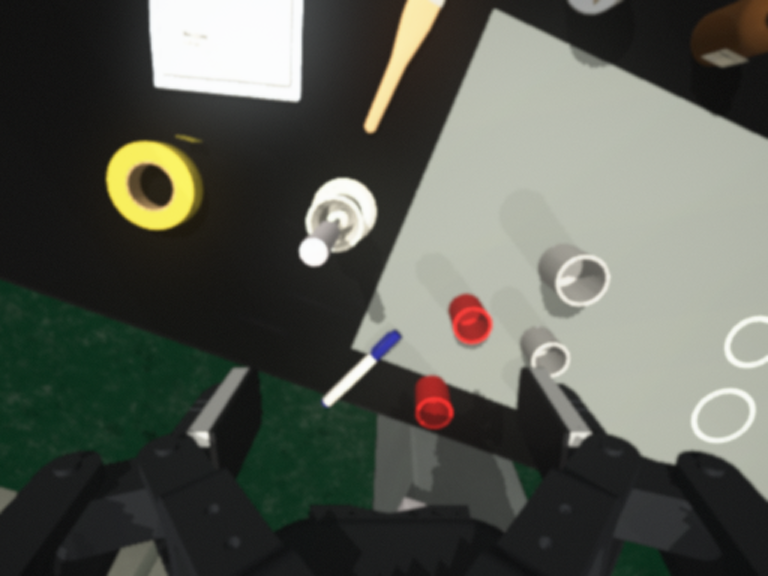

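The wrist view shows the brush handle top at px (209,167), the tube mouth at (225,148), the small steel beaker rim at (367,239) and the medium's at (388,187).

```bash
python3 - <<'E'
from h import *
w=bot.grab_frame("wrist");sd=bot.grab_frame("side");sc=bot.grab_frame("scene")
for nm,f,top,foot,mouth in [("w",w,(208.7,167.3),(230,142),(224.7,147.5)),("sd",sd,(223,275.5),(227.5,327.5),(226,307)),("sc",sc,(174,215),None,None)]:
    print(nm,ray(f,top,.211).round(3), foot and ray(f,foot,.004).round(3), mouth and ray(f,mouth,.092).round(3))
print("small rim",ray(w,(367,239),.054).round(3),"med rim",ray(w,(388,187),.066).round(3))
E
```

```text
w [0.518 0.381 0.211] [0.516 0.378 0.004] [0.52  0.379 0.092]
sd [0.514 0.394 0.211] [0.515 0.394 0.004] [0.514 0.395 0.092]
sc [0.506 0.391 0.211] None None
small rim [0.457 0.104 0.054] med rim [0.552 0.123 0.066]
```

```bash
python3 - <<'E'
from h import *
plan((.517,.385,.26))
E
```

```text
t 5.57 tcp [0.5282 0.3299 0.3613] rot [-3.142 -0.     0.381] q [-0.4   0.44 -0.38  1.41  0.16  1.32 -1.98] w 0.0852 F [-0.4  0.3  0.1]
(0.517, 0.385, 0.26) -> [ 0.01  -0.055  0.101] 0
```

Emit:
carry_out(rows=[[[0.0,-0.02,0.03,0],[0.005,-0.04,0.06,0],[0.01,-0.06,0.095,0],[0.01,-0.06,0.1,0],[0.01,-0.06,0.1,0],[0.01,-0.06,0.1,0]]])

```text
clock: 6.07
position: [0.5155, 0.3891, 0.2617]
tool_rot: [3.141, -0.0, 0.381]
force: [0.3, -0.3, 0.8]
grip_width: 0.085
finger_force: 0.0
```

```bash
python3 - <<'E'
from h import *
s=st()
f=bot.grab_frame("wrist"); save(f,"w3.png",s=1.5)
for n,z in [("brush_grip",.173),("brush",.008),("stand",0)]:
    for r in bot.spot_point(f,n)[:1]: print(n,round(r["conf"],2),np.round(r["position"],1),np.round(ray(f,r["position"],z),3))
print("tcp axis px at z.211/.173",proj(f,(*s["position"][:2],.211)),proj(f,(*s["position"][:2],.173)))
E
```

```text
t 6.07 tcp [0.5155 0.3891 0.2617] rot [ 3.141 -0.     0.381] q [-0.5   0.55 -0.38  1.49  0.21  1.14 -2.1 ] w 0.085 F [ 0.3 -0.3  0.8]
brush_grip 0.77 [261.1 197.8] [0.514 0.387 0.173]
brush 0.73 [260.6 159.4] [0.513 0.386 0.008]
stand 0.71 [260.3 155.6] [0.517 0.388 0.   ]
tcp axis px at z.211/.173 [259.13543331 211.20346349] [259.10069175 194.55154288]
```

View pics/w3.png

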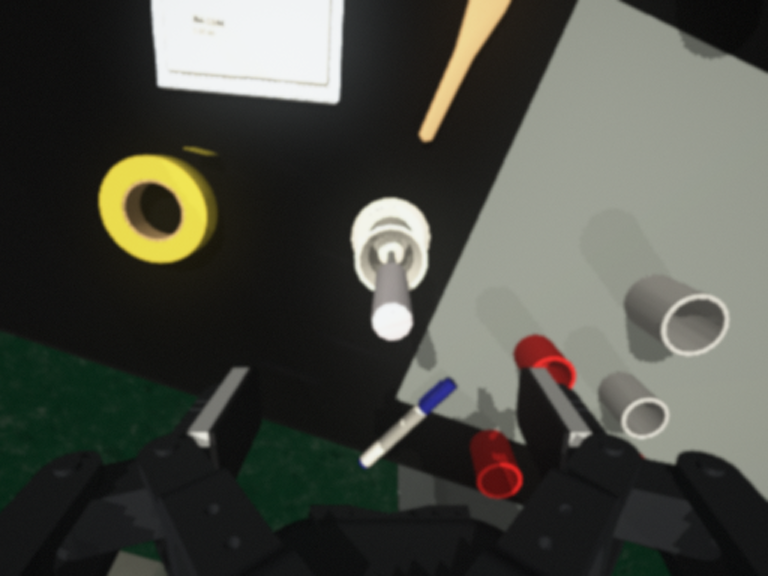

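The handle top is at px (261,214) and the tool axis projects to (259,211), so they agree within about 2 mm. I'll go down and grip.

Emit:
carry_out(rows=[[[0,0,0.035,0],[0,0,0.07,0],[0,0,0.1,0],[0,0,0.108,0],[0,0,0.108,0]]])

```text
clock: 6.68
position: [0.5149, 0.3886, 0.1522]
tool_rot: [3.141, 0.002, 0.38]
force: [0.3, -0.8, 0.1]
grip_width: 0.0857
finger_force: 0.0
```

Emit:
carry_out(rows=[[[0,0,0,0],[0,0,0,0],[0,0,0,0],[0,0,0,0],[0,0,0,0],[0,0,0,0],[0,0,0,0],[0,0,0,0],[0,0,0,0],[0,0,0,0]]], grip=0.01, grip_force=60)

```text
clock: 7.52
position: [0.5158, 0.3893, 0.1542]
tool_rot: [3.141, -0.001, 0.38]
force: [1.6, -1.7, 7.9]
grip_width: 0.0187
finger_force: 58.4
```

Emit:
carry_out(rows=[[[0,0,-0.02,0],[0,0,-0.05,0],[0,0,-0.09,0],[0,0,-0.13,0],[0,0.035,-0.13,0],[0,0.07,-0.13,0],[0,0.11,-0.13,0],[0,0.14,-0.13,0],[0,0.14,-0.13,0],[0,0.14,-0.13,0],[0,0.14,-0.13,0]]])

```text
clock: 8.43
position: [0.567, 0.2599, 0.2835]
tool_rot: [-3.141, -0.0, 0.381]
force: [-0.7, 0.4, -0.6]
grip_width: 0.0186
finger_force: 58.9
```

```bash
cat >> h.py <<'E'
H={"beaker_small":.054,"beaker_medium":.066}
def isred(f,uv):
    u,v=int(uv[0]),int(uv[1]); p=f["pixels"][max(0,v-6):v+7,max(0,u-6):u+7].reshape(-1,3).astype(int)
    return (p[:,0]-p[:,1]>60).mean()>.2
def bk(f,names=("beaker_small","beaker_medium")):
    for n in names:
        for r in bot.spot_point(f,n)[:5]:
            if r["conf"]>.3: print(n,round(r["conf"],2),np.round(r["position"],1),np.round(ray(f,r["position"],.002)[:2],3),"red" if isred(f,r["position"]) else "")
E
python3 - <<'E'
from h import *
f=bot.grab_frame("wrist"); save(f,"w4.png",s=1.5); bk(f)
plan((.459,.116,.284),(.459,.116,.156))
E
```

```text
beaker_small 0.89 [319.3 249.1] [0.459 0.112] 
beaker_small 0.7 [203.2  22.4] [0.697 0.39 ] 
beaker_small 0.43 [261.7 225.3] [0.463 0.214] 
beaker_medium 0.62 [333.4 194.2] [0.551 0.132] 
t 8.58 tcp [0.5667 0.2606 0.2834] rot [-3.141 -0.     0.383] q [-0.28  0.49 -0.36  1.53  0.18  1.16 -1.87] w 0.0186 F [ 0.6 -0.1 -0.8]
(0.459, 0.116, 0.284) -> [-0.154  0.094 -0.001] 0
(0.459, 0.116, 0.156) -> [-0.154  0.094  0.127] 0
```

View pics/w4.png

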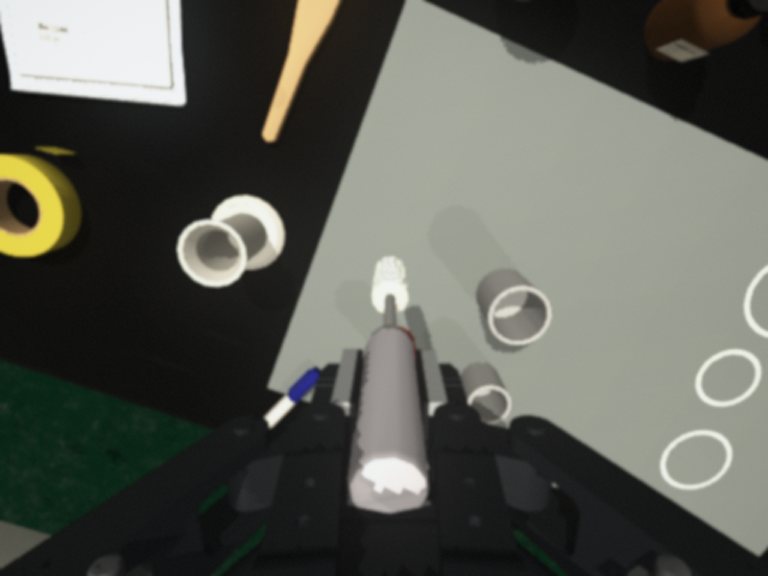

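Here the small rim is at px (327,269), the medium rim at (346,210), the empty stand's mouth at (141,169), and the held brush hangs straight.

```bash
python3 - <<'E'
from h import *
f=bot.grab_frame("wrist")
for n,p,z in [("small",(326.7,268.7),.054),("med",(346,210),.066),("foot",(165.3,154.7),.004),("mouth",(140.7,168.7),.092),("ringS",(485.5,252),.002),("ringM",(464.3,306.5),.002)]: print(n,ray(f,p,z).round(4))
s=bot.observe();print("tip px expected",proj(f,(*s["position"][:2],s["position"][2]-.146)))
E
```

```text
small [0.4562 0.1105 0.054 ]
med [0.5508 0.1314 0.066 ]
foot [0.5146 0.3863 0.004 ]
mouth [0.5134 0.3878 0.092 ]
ringS [ 0.5551 -0.1391  0.002 ]
ringM [ 0.4527 -0.1673  0.002 ]
tip px expected [259.28799782 177.07272121]
```

Emit:
carry_out(rows=[[[-0.03,0.02,0,0],[-0.06,0.04,0,0],[-0.095,0.06,0,0],[-0.125,0.08,0,0],[-0.15,0.095,0,0],[-0.157,0.098,0.02,0],[-0.157,0.098,0.045,0],[-0.157,0.098,0.045,0],[-0.157,0.098,0.045,0]]])

```text
clock: 9.38
position: [0.4575, 0.1106, 0.2383]
tool_rot: [-3.141, 0.001, 0.382]
force: [0.6, 0.2, 0.1]
grip_width: 0.0189
finger_force: 58.8
```

```bash
python3 - <<'E'
from h import *
s=st();f=bot.grab_frame("wrist"); save(f,"w5.png",(130,90,400,290),2.5); bk(f)
z=s["position"][2]-.146
for k in (0,.06): print("tip px",proj(f,(*s["position"][:2],z+k)),z)
print("rim px",proj(f,(.457,.111,.054)))
E
```

```text
t 9.38 tcp [0.4575 0.1106 0.2383] rot [-3.141e+00  1.000e-03  3.820e-01] q [-0.06  0.29 -0.36  1.97  0.13  0.91 -1.68] w 0.0189 F [0.6 0.2 0.1]
beaker_small 0.8 [257.6 162.8] [0.453 0.111] 
beaker_small 0.79 [167.  211.3] [0.342 0.202] red
beaker_small 0.65 [188.5 128.3] [0.461 0.209] red
beaker_medium 0.57 [271.   81.3] [0.552 0.133] 
tip px [259.16941133 176.89491489] 0.09227406224108273
tip px [259.18295584 195.43156305] 0.09227406224108273
rim px [258.64442076 168.68549174]
```

View pics/w5.png

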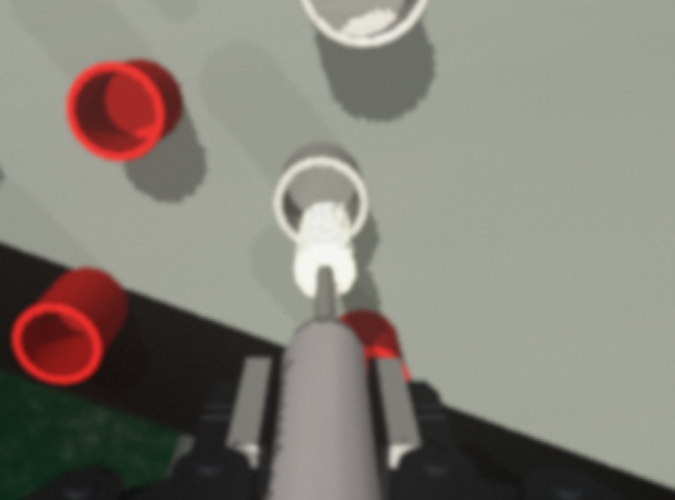

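The rim centre is at px (258,171) against the expected (259,169), so the brush is lined up over the small steel beaker. Now brushing.

Emit:
carry_out(rows=[[[0,0,0.025,0],[0,0,0.045,0],[0,0,0.065,0],[0,0,0.08,0],[0,0,0.081,0],[0,0,0.081,0],[0,0,0.081,0],[0,0,0.081,0]]])

```text
clock: 10.2
position: [0.4586, 0.1104, 0.1585]
tool_rot: [3.141, -0.002, 0.381]
force: [-0.5, -1.2, -0.9]
grip_width: 0.0189
finger_force: 58.8
```

```bash
python3 - <<'E'
from h import *
s=st();print(np.round(s["moment"],2))
E
```

```text
t 10.2 tcp [0.4586 0.1104 0.1585] rot [ 3.141e+00 -2.000e-03  3.810e-01] q [-0.1   0.4  -0.34  2.05  0.2   0.72 -1.75] w 0.0189 F [-0.5 -1.2 -0.9]
[-0.05 -0.01 -0.01]
```

Emit:
carry_out(rows=[[[0,0,0.002,0],[0,0,0.002,0],[0,0,0.002,0],[0,0,-0.02,0],[0,0,-0.045,0],[0,0,-0.045,0],[0,0,-0.045,0],[0,0,-0.045,0],[0,0,-0.025,0],[0,0,0,0],[0,0,0.002,0],[0,0,0.002,0]]])

```text
clock: 11.2
position: [0.4569, 0.1099, 0.1538]
tool_rot: [-3.141, 0.003, 0.381]
force: [0.4, 0.2, -0.9]
grip_width: 0.0186
finger_force: 59.0
```

Emit:
carry_out(rows=[[[0,0,0,0],[0,0,0,0],[0,0,0,0],[0,0,0,0],[0,0,-0.03,0],[0,0,-0.06,0],[0,0,-0.09,0],[0,0,-0.12,0],[0,0,-0.12,0],[0,0,-0.12,0]]])

```text
clock: 12.03
position: [0.4585, 0.1101, 0.2769]
tool_rot: [3.141, -0.003, 0.38]
force: [0.3, -0.1, -1.2]
grip_width: 0.0188
finger_force: 58.8
```

```bash
python3 - <<'E'
from h import *
f=bot.grab_frame("wrist"); save(f,"w6.png",s=1.2); bk(f); plan((.551,.1315,.26))
E
```

```text
beaker_small 0.78 [172.1 202.6] [0.343 0.205] red
beaker_small 0.73 [274.8 217.6] [0.378 0.052] red
beaker_small 0.66 [253.5 158.4] [0.451 0.116] 
beaker_small 0.58 [192.1 126.3] [0.461 0.212] red
beaker_medium 0.93 [269.   86.3] [0.55  0.132] 
t 12.18 tcp [0.4575 0.1098 0.2746] rot [-3.141e+00  1.000e-03  3.810e-01] q [-0.05  0.24 -0.37  1.92  0.1   1.   -1.66] w 0.0185 F [ 0.2 -0.6 -1.4]
(0.551, 0.1315, 0.26) -> [0.095 0.015 0.014] 0
```

View pics/w6.png

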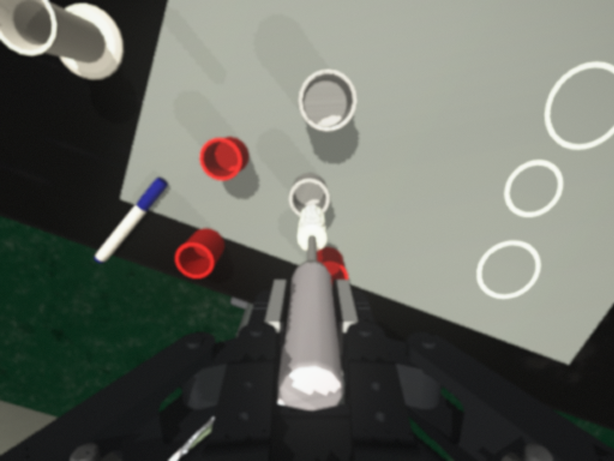

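The medium rim is at px (273,83), the small rim at (257,165), ring_small at (445,157) and ring_medium at (424,224).

```bash
python3 - <<'E'
from h import *
f=bot.grab_frame("wrist")
m=ray(f,(272.9,83.3),.066)
for n,p,z in [("med",(272.9,83.3),.066),("small",(257.5,165),.054),("ringS",(444.6,156.7),.002),("ringM",(423.8,224.2),.002)]: print(n,ray(f,p,z).round(4))
plan((m[0],m[1],.255))
E
```

```text
med [0.5488 0.1298 0.066 ]
small [0.453  0.1102 0.054 ]
ringS [ 0.5532 -0.1374  0.002 ]
ringM [ 0.4515 -0.1653  0.002 ]
t 12.23 tcp [0.4574 0.1099 0.2745] rot [-3.141e+00  2.000e-03  3.810e-01] q [-0.05  0.24 -0.37  1.92  0.1   1.   -1.66] w 0.0182 F [ 0.1 -0.4  0.1]
(np.float64(0.5487868293131473), np.float64(0.12983016820438287), 0.255) -> [0.092 0.015 0.019] 0
```

Emit:
carry_out(rows=[[[0.035,0.005,0,0],[0.07,0.01,0,0],[0.093,0.015,0,0],[0.093,0.015,0.01,0],[0.093,0.015,0.04,0],[0.093,0.015,0.07,0],[0.093,0.015,0.1,0],[0.093,0.015,0.117,0],[0.093,0.015,0.118,0],[0.093,0.015,0.118,0],[0.093,0.015,0.118,0],[0.093,0.015,0.118,0]]])

```text
clock: 13.23
position: [0.5503, 0.1309, 0.1585]
tool_rot: [3.141, -0.001, 0.381]
force: [-0.0, 0.0, -0.3]
grip_width: 0.0185
finger_force: 59.1
```

```bash
python3 - <<'E'
from h import *
s=st()
f=bot.grab_frame("side"); bk(f)
f=bot.grab_frame("wrist"); bk(f); save(f,"w7.png",(150,60,380,260),2.5)
E
```

```text
t 13.23 tcp [0.5503 0.1309 0.1585] rot [ 3.141e+00 -1.000e-03  3.810e-01] q [-0.11  0.53 -0.32  1.82  0.22  0.83 -1.73] w 0.0185 F [-0.   0.  -0.3]
beaker_small 0.75 [301.8 282.5] [0.342 0.209] red
beaker_small 0.63 [297.5 243.7] [0.373 0.059] red
beaker_small 0.62 [270.7 254.3] [0.447 0.117] 
beaker_small 0.53 [263.4 280.7] [0.451 0.221] red
beaker_medium 0.6 [233.7 258. ] [0.554 0.151] 
beaker_small 0.86 [162.8 220.9] [0.462 0.21 ] red
beaker_medium 0.79 [261.5 176.2] [0.55  0.128]
```

View pics/w7.png

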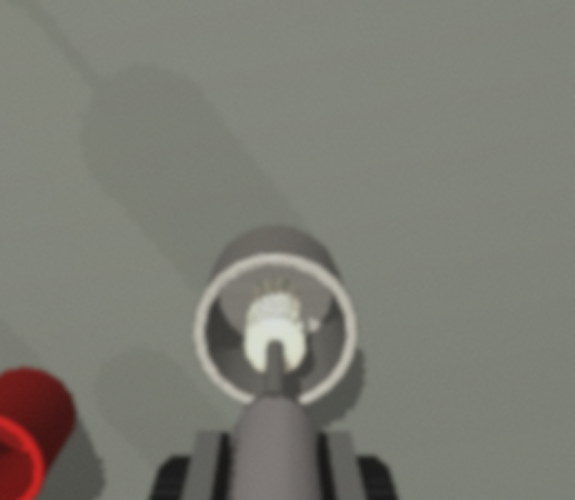

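The brush head is inside the medium beaker, rim at px (260,192) and head at (259,190). Now for the strokes.

Emit:
carry_out(rows=[[[0,0,0.002,0],[0,0,0.002,0],[0,0,0.002,0],[0,0,-0.03,0],[0,0,-0.058,0],[0,0,-0.058,0],[0,0,-0.058,0],[0,0,-0.058,0],[0,0,-0.03,0],[0,0,0,0],[0,0,0.002,0],[0,0,0.002,0]]])

```text
clock: 14.53
position: [0.5487, 0.1305, 0.1538]
tool_rot: [-3.141, 0.004, 0.381]
force: [-0.0, 0.1, 0.1]
grip_width: 0.0181
finger_force: 59.1
```

Emit:
carry_out(rows=[[[0,0,0,0],[0,0,0,0],[0,0,0,0],[0,0,0,0],[0,0,-0.03,0],[0,0,-0.06,0],[0,0,-0.095,0],[0,0,-0.125,0],[0,0,-0.125,0],[0,0,-0.125,0]]])

```text
clock: 15.37
position: [0.5504, 0.1308, 0.2823]
tool_rot: [3.141, -0.003, 0.381]
force: [-0.2, 0.1, -1.8]
grip_width: 0.0187
finger_force: 59.1
```

```bash
python3 - <<'E'
from h import *
plan((.515,.3875,.284),(.515,.3875,.156))
E
```

```text
t 15.37 tcp [0.5504 0.1308 0.2823] rot [ 3.141e+00 -3.000e-03  3.810e-01] q [-0.08  0.39 -0.35  1.69  0.15  1.09 -1.67] w 0.0187 F [-0.2  0.1 -1.8]
(0.515, 0.3875, 0.284) -> [ 0.062 -0.251 -0.002] 0
(0.515, 0.3875, 0.156) -> [ 0.062 -0.252  0.126] 0
```

Emit:
carry_out(rows=[[[0.01,-0.035,0,0],[0.02,-0.07,0,0],[0.025,-0.105,0,0],[0.035,-0.14,0,0],[0.045,-0.175,0,0],[0.055,-0.21,0,0],[0.06,-0.24,0,0],[0.062,-0.251,0,0],[0.062,-0.251,0,0],[0.062,-0.251,0,0],[0.062,-0.251,0,0]]])

```text
clock: 16.28
position: [0.5145, 0.3853, 0.2798]
tool_rot: [3.141, 0.001, 0.38]
force: [0.0, -0.1, -1.2]
grip_width: 0.0186
finger_force: 59.1
```

```bash
python3 - <<'E'
from h import *
s=st();f=bot.grab_frame("wrist"); save(f,"w8.png",(150,60,380,260),2.5)
print("mouth exp",proj(f,(.515,.3875,.092)),"tip",proj(f,(*s["position"][:2],s["position"][2]-.146)))
E
```

```text
t 16.28 tcp [0.5145 0.3853 0.2798] rot [3.141e+00 1.000e-03 3.800e-01] q [-0.48  0.53 -0.39  1.48  0.21  1.18 -2.1 ] w 0.0186 F [ 0.  -0.1 -1.2]
mouth exp [257.27177906 166.75027962] tip [258.92958294 176.98697557]
```

View pics/w8.png

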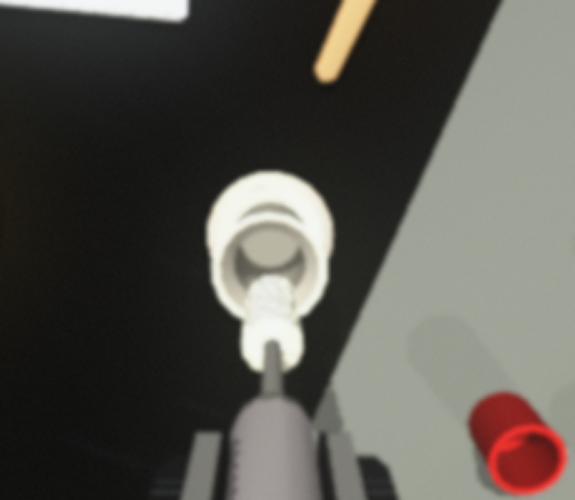

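The tube mouth is at px (258,166) as expected, so I'm lowering the brush and releasing it.

Emit:
carry_out(rows=[[[0,-0.002,0.02,0],[0,-0.002,0.045,0],[0,-0.002,0.07,0],[0,-0.002,0.095,0],[0,-0.002,0.115,0],[0,-0.002,0.124,0],[0,-0.002,0.124,0],[0,-0.002,0.124,0],[0,-0.002,0.124,0]]])

```text
clock: 17.08
position: [0.5141, 0.3888, 0.1578]
tool_rot: [-3.141, -0.002, 0.38]
force: [-0.2, -0.7, -1.2]
grip_width: 0.0183
finger_force: 59.1
```

Emit:
carry_out(rows=[[[0,0,0,0],[0,0,0,0],[0,0,0,0],[0,0,0,0],[0,0,0,0],[0,0,0,0],[0,0,-0.02,0],[0,0,-0.05,0],[0,0,-0.085,0],[0,0,-0.12,0],[0,0,-0.14,0],[0,0,-0.14,0]]], grip=0.085)

```text
clock: 18.08
position: [0.5144, 0.3898, 0.3013]
tool_rot: [-3.139, -0.006, 0.381]
force: [0.3, 0.0, -0.1]
grip_width: 0.0854
finger_force: 0.0
```

```bash
python3 - <<'E'
from h import *
s=st();f=bot.grab_frame("wrist"); save(f,"w9.png",s=1.2); bk(f)
for n,z in [("brush_grip",.173),("stand",0)]:
    for r in bot.spot_point(f,n)[:1]: print(n,np.round(ray(f,r["position"],z),3))
f=bot.grab_frame("side"); bk(f)
plan((.555,.2,.25))
E
```

```text
t 18.08 tcp [0.5144 0.3898 0.3013] rot [-3.139 -0.006  0.381] q [-0.48  0.52 -0.4   1.45  0.21  1.21 -2.1 ] w 0.0854 F [ 0.3  0.  -0.1]
beaker_small 0.84 [320.3 283.3] [0.342 0.206] red
beaker_small 0.75 [400.6 246.3] [0.456 0.112] 
beaker_small 0.62 [347.6 224. ] [0.46  0.213] red
beaker_small 0.41 [406.2 293.6] [0.379 0.057] 
beaker_medium 0.78 [421.3 193.3] [0.55  0.129] 
brush_grip [0.512 0.393 0.173]
stand [0.512 0.384 0.   ]
beaker_small 0.85 [261.  281.1] [0.457 0.224] red
beaker_small 0.78 [270.4 249.9] [0.451 0.099] 
beaker_small 0.6 [302.4 281.2] [0.341 0.204] red
beaker_small 0.53 [294.5 242.5] [0.383 0.056] red
beaker_medium 0.96 [232.2 258.4] [0.558 0.153] 
t 18.48 tcp [0.5132 0.3885 0.2955] rot [3.141e+00 1.000e-03 3.810e-01] q [-0.48  0.52 -0.4   1.45  0.21  1.21 -2.1 ] w 0.0852 F [-0.6  0.3  0.2]
(0.555, 0.2, 0.25) -> [-0.031  0.19   0.046] 0
```

View pics/w9.png

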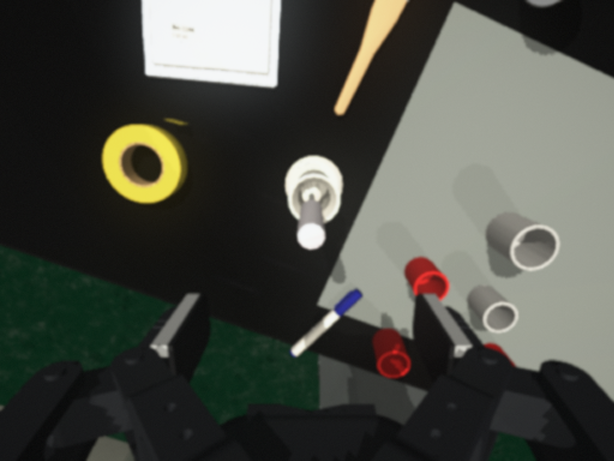

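The brush stands back in its stand at px (259,170). Next I go above the medium beaker and slide it first.

Emit:
carry_out(rows=[[[-0.01,0.035,0,0],[-0.02,0.075,0,0],[-0.03,0.115,0,0],[-0.035,0.15,0,0],[-0.045,0.19,0.02,0],[-0.055,0.225,0.05,0],[-0.062,0.25,0.08,0],[-0.062,0.254,0.095,0],[-0.062,0.254,0.095,0],[-0.062,0.254,0.095,0],[-0.062,0.254,0.095,0]]])

```text
clock: 19.4
position: [0.5505, 0.1312, 0.2023]
tool_rot: [-3.141, -0.001, 0.382]
force: [-0.3, 0.1, 0.1]
grip_width: 0.085
finger_force: 0.0
```

```bash
cat >> h.py <<'E'
def rim(f,xy,z,r):
    """fit the bright rim circle (outer radius r, height z) near xy, on a rectified top view, 0.5 mm/px"""
    n=160;g=np.arange(-n,n+1)*.0005
    X,Y=np.meshgrid(xy[0]+g,xy[1]+g); K=np.array(f["K"]);T=np.array(f["pose"])
    P=np.stack([X-T[0,3],Y-T[1,3],np.full_like(X,z-T[2,3])],-1)@T[:3,:3]@K.T
    m=(P[...,:2]/P[...,2:]).astype(np.float32)
    a=cv2.remap(f["pixels"].min(2),m[...,0],m[...,1],cv2.INTER_LINEAR).astype(np.float32)
    a=a-cv2.GaussianBlur(a,(0,0),8)
    k=np.zeros((2*n+1,)*2,np.float32); cv2.circle(k,(n,n),int(r/.0005),1,5); k=k[n-75:n+76,n-75:n+76]if r<.037 else k[n-100:n+101,n-100:n+101]
    c=cv2.matchTemplate(a,k/k.sum(),cv2.TM_CCORR); _,v,_,p=cv2.minMaxLoc(c); h=k.shape[0]//2
    return np.round([xy[0]+(p[0]+h-n)*.0005, xy[1]+(p[1]+h-n)*.0005],4),round(v,1)
E
python3 - <<'E'
from h import *
s=st();f=bot.grab_frame("wrist"); bk(f)
print("med",rim(f,(.55,.13),.066,.0255),"small",rim(f,(.456,.11),.054,.0195))
print("ringS",rim(f,(.553,-.137),.002,.0315),"ringM",rim(f,(.452,-.166),.002,.0375))
plan((.55,.13,.006))
E
```

```text
t 19.4 tcp [0.5505 0.1312 0.2023] rot [-3.141e+00 -1.000e-03  3.820e-01] q [-0.09  0.48 -0.34  1.78  0.2   0.92 -1.7 ] w 0.085 F [-0.3  0.1  0.1]
beaker_small 0.91 [173.  210.6] [0.457 0.21 ] red
beaker_small 0.8 [265.3 299. ] [0.379 0.053] 
beaker_small 0.71 [244.8 238. ] [0.456 0.113] 
beaker_medium 0.67 [261.9 166.2] [0.551 0.128] 
med (array([0.5505, 0.1305]), 31.6) small (array([0.454 , 0.1105]), 30.7)
ringS (array([ 0.5545, -0.1385]), 35.9) ringM (array([ 0.452 , -0.1665]), 10.8)
t 19.55 tcp [0.5505 0.1311 0.2025] rot [-3.142e+00 -2.000e-03  3.820e-01] q [-0.09  0.48 -0.34  1.78  0.2   0.92 -1.7 ] w 0.0846 F [ 0.4 -0.5 -0.1]
(0.55, 0.13, 0.006) -> [-0.001  0.001  0.196] 0
```

Emit:
carry_out(rows=[[[0,0.001,0.04,0],[0,0.001,0.08,0],[0,0.001,0.115,0],[0,0.001,0.145,0],[0,0.001,0.17,0],[0,0.001,0.185,0],[0,0.001,0.19,0],[0,0.001,0.19,0],[0,0.001,0.19,0]]])

```text
clock: 20.3
position: [0.5512, 0.1294, 0.0124]
tool_rot: [3.142, -0.001, 0.381]
force: [-0.0, -0.1, 0.2]
grip_width: 0.0853
finger_force: 0.0
```

Emit:
carry_out(rows=[[[0,0,0,0],[0,0,0,0],[0,0,0,0],[0,0,0,0],[0,0,0,0],[0,0,0,0],[0,0,0,0],[0,0,0,0]]], grip=0.045, grip_force=25)

```text
clock: 20.97
position: [0.5512, 0.129, 0.0126]
tool_rot: [3.141, -0.002, 0.381]
force: [-2.5, -1.1, 12.2]
grip_width: 0.0547
finger_force: 24.1
```

```bash
python3 - <<'E'
from h import *
s=st();print(s["finger_force"]);plan((.54,.12,.0125),(.452,-.1665,.0125))
E
```

```text
t 20.97 tcp [0.5512 0.129  0.0126] rot [ 3.141e+00 -2.000e-03  3.810e-01] q [-0.16  0.75 -0.25  1.88  0.33  0.54 -1.82] w 0.0547 F [-2.5 -1.1 12.2]
24.086794406175613
t 20.97 tcp [0.5512 0.129  0.0126] rot [ 3.141e+00 -2.000e-03  3.810e-01] q [-0.16  0.75 -0.25  1.88  0.33  0.54 -1.82] w 0.0547 F [-2.5 -1.1 12.2]
(0.54, 0.12, 0.0125) -> [-0.014  0.004  0.   ] 0
(0.452, -0.1665, 0.0125) -> [-0.202  0.237 -0.   ] 0
```

Emit:
carry_out(rows=[[[-0.01,0.01,0,0],[-0.03,0.035,0,0],[-0.05,0.06,0,0],[-0.07,0.083,0,0],[-0.09,0.106,0,0],[-0.11,0.13,0,0],[-0.13,0.153,0,0],[-0.15,0.176,0,0],[-0.17,0.2,0,0],[-0.185,0.218,0,0],[-0.197,0.231,0,0],[-0.202,0.237,0,0]]])

```text
clock: 21.97
position: [0.4516, -0.1684, 0.0125]
tool_rot: [3.14, -0.002, 0.378]
force: [1.7, 5.9, 13.7]
grip_width: 0.0543
finger_force: 27.4
```

Emit:
carry_out(rows=[[[0,0,0,0],[0,0,0,0]]])

```text
clock: 22.13
position: [0.4516, -0.1683, 0.0126]
tool_rot: [3.139, -0.001, 0.378]
force: [-2.8, -7.8, 15.7]
grip_width: 0.0543
finger_force: 27.5
```

```bash
python3 - <<'E'
from h import *
s=st();print(s["finger_force"])
f=bot.grab_frame("wrist"); save(f,"w10.png",s=1.2); print(rim(f,s["position"],.066,.0255),bk(f))
print("ringM",rim(f,(.452,-.1665),.002,.0375),"ringS",rim(f,(.5545,-.1385),.002,.0315))
E
```

```text
t 22.13 tcp [ 0.4516 -0.1683  0.0126] rot [ 3.139e+00 -1.000e-03  3.780e-01] q [ 0.44  0.68 -0.27  2.1   0.44  0.41 -1.37] w 0.0543 F [-2.8 -7.8 15.7]
27.514447644352913
beaker_medium 0.91 [257.6 238.8] [ 0.45  -0.168] 
(array([ 0.4526, -0.1678]), 20.9) None
ringM (array([ 0.452, -0.165]), 22.8) ringS (array([ 0.5545, -0.138 ]), 27.8)
```

View pics/w10.png

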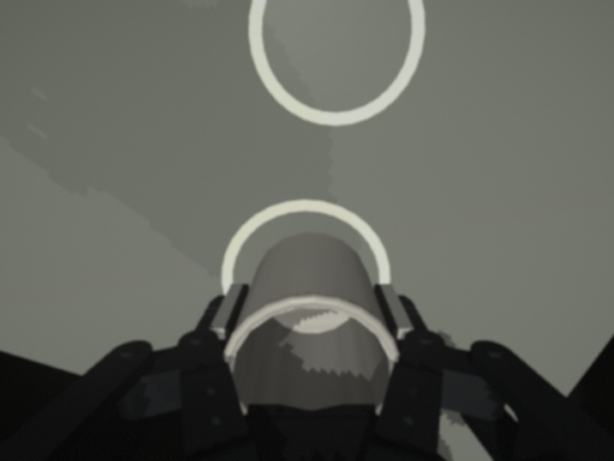

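The medium beaker is inside its ring, ring at px (256,225) and base at (259,230). I'll nudge it 2–3 mm, release and rise.

Emit:
carry_out(rows=[[[0.001,-0.002,0,0],[0.001,-0.002,0,0],[0.001,-0.002,0,0]]])

```text
clock: 22.53
position: [0.4521, -0.1653, 0.0126]
tool_rot: [3.139, -0.001, 0.38]
force: [-2.0, -5.7, 15.0]
grip_width: 0.0545
finger_force: 27.5
```

Emit:
carry_out(rows=[[[0,0,0,0],[0,0,0,0],[0,0,0,0],[0,0,0,0],[0,0,0,0],[0,0,-0.02,0],[0,0,-0.05,0],[0,0,-0.09,0],[0,0,-0.13,0],[0,0,-0.165,0],[0,0,-0.19,0],[0,0,-0.19,0]]], grip=0.085)

```text
clock: 23.53
position: [0.4531, -0.1646, 0.206]
tool_rot: [3.137, -0.005, 0.38]
force: [0.9, -0.7, -0.2]
grip_width: 0.085
finger_force: 0.0
```

```bash
python3 - <<'E'
from h import *
f=bot.grab_frame("wrist");f=bot.grab_frame("wrist");f=bot.grab_frame("wrist"); print(rim(f,(.452,-.166),.066,.0255),bk(f))
print("ringM",rim(f,(.452,-.1665),.002,.0375),"ringS",rim(f,(.5545,-.1385),.002,.0315))
f=bot.grab_frame("side");bk(f)
plan((.455,.111,.2))
E
```

```text
beaker_small 0.79 [ 62.3 156.6] [0.376 0.055] red
beaker_small 0.61 [26.  68.4] [0.458 0.109] 
beaker_medium 0.59 [260.2 165.3] [ 0.453 -0.166] 
(array([ 0.452, -0.165]), 35.8) None
ringM (array([ 0.452 , -0.1655]), 21.1) ringS (array([ 0.5545, -0.138 ]), 33.2)
beaker_small 0.61 [268.5 255.5] [0.453 0.123] 
beaker_small 0.57 [293.7 247.7] [0.383 0.078] red
beaker_small 0.54 [261.7 281. ] [0.455 0.223] red
beaker_small 0.51 [301.8 282.3] [0.342 0.208] red
beaker_medium 0.72 [279.8 198.2] [ 0.46  -0.143] 
t 23.93 tcp [ 0.451  -0.1638  0.2005] rot [-3.14e+00  1.00e-03  3.81e-01] q [ 0.59  0.36 -0.46  1.99  0.21  0.84 -1.17] w 0.0853 F [ 0.  -0.8  0.9]
(0.455, 0.111, 0.2) -> [ 0.106 -0.254  0.001] 0
```

Emit:
carry_out(rows=[[[0.012,-0.03,0,0],[0.024,-0.06,0,0],[0.036,-0.09,0,0],[0.048,-0.12,0,0],[0.062,-0.15,0,0],[0.075,-0.18,0,0],[0.088,-0.21,0,0],[0.1,-0.24,0,0],[0.106,-0.254,0,0],[0.106,-0.254,0,0],[0.106,-0.254,0,0]]])

```text
clock: 24.85
position: [0.455, 0.1118, 0.2008]
tool_rot: [-3.141, 0.001, 0.383]
force: [0.1, 0.1, 0.4]
grip_width: 0.0852
finger_force: 0.0
```

```bash
python3 - <<'E'
from h import *
bot.grab_frame("wrist");s=st();f=bot.grab_frame("wrist"); p,v=rim(f,(.455,.111),.054,.0195); print(p,v,bk(f)); plan((*p,.0125))
E
```

```text
t 24.9 tcp [0.4551 0.1108 0.2008] rot [-3.142e+00  1.000e-03  3.810e-01] q [ 0.08  0.36 -0.56  2.01  0.25  0.84 -1.8 ] w 0.085 F [-0.5  0.6 -0.2]
beaker_small 0.85 [181.9 129.9] [0.461 0.208] red
beaker_small 0.83 [154.7 220.2] [0.341 0.207] red
beaker_small 0.7 [281.1 240.3] [0.375 0.048] red
beaker_small 0.63 [261.8 164.3] [0.458 0.108] 
beaker_medium 0.96 [457.2 246. ] [ 0.452 -0.167] 
[0.454 0.111] 38.8 None
t 25.05 tcp [0.4553 0.1101 0.2011] rot [3.141 0.    0.379] q [ 0.08  0.36 -0.56  2.01  0.25  0.84 -1.8 ] w 0.085 F [ 1.   0.4 -0.4]
(np.float64(0.454), np.float64(0.111), 0.0125) -> [-0.001 -0.001  0.189] 0
```

Emit:
carry_out(rows=[[[-0.001,-0.001,0.04,0],[-0.001,-0.001,0.08,0],[-0.001,-0.001,0.115,0],[-0.001,-0.001,0.145,0],[-0.001,-0.001,0.168,0],[-0.001,-0.001,0.18,0],[-0.001,-0.001,0.185,0],[-0.001,-0.001,0.185,0],[-0.001,-0.001,0.185,0]]])

```text
clock: 25.8
position: [0.4543, 0.1115, 0.0168]
tool_rot: [3.141, -0.0, 0.38]
force: [0.1, -0.1, 1.3]
grip_width: 0.085
finger_force: 0.0
```

Emit:
carry_out(rows=[[[0,0,0,0],[0,0,0,0],[0,0,0,0],[0,0,0,0],[0,0,0,0],[0,0,0,0],[0,0,0,0],[0,0,0,0]]], grip=0.033, grip_force=25)

```text
clock: 26.47
position: [0.4544, 0.1117, 0.017]
tool_rot: [3.141, -0.001, 0.38]
force: [-1.7, -1.4, 12.1]
grip_width: 0.0416
finger_force: 23.7
```

```bash
python3 - <<'E'
from h import *
s=st();print(s["finger_force"]);plan((.5545,-.138,.016))
f=bot.grab_frame("wrist");print(rim(f,s["position"],.054,.0195))
E
```

```text
t 26.47 tcp [0.4544 0.1117 0.017 ] rot [ 3.141e+00 -1.000e-03  3.800e-01] q [-0.1   0.67 -0.35  2.13  0.54  0.42 -2.07] w 0.0416 F [-1.7 -1.4 12.1]
23.69009865447879
t 26.47 tcp [0.4544 0.1117 0.017 ] rot [ 3.141e+00 -1.000e-03  3.800e-01] q [-0.1   0.67 -0.35  2.13  0.54  0.42 -2.07] w 0.0416 F [-1.7 -1.4 12.1]
(0.5545, -0.138, 0.016) -> [0.    0.269 0.001] 0
(array([0.4539, 0.1117]), 42.8)
```

Emit:
carry_out(rows=[[[0,0.012,0,0],[0,0.035,0,0],[0,0.06,0,0],[0,0.088,0,0],[0,0.116,0,0],[0,0.144,0,0],[0,0.172,0,0],[0,0.2,0,0],[0,0.228,0,0],[0,0.25,0,0],[0,0.264,0,0],[0,0.269,0,0]]])

```text
clock: 27.52
position: [0.5549, -0.1399, 0.017]
tool_rot: [3.141, -0.001, 0.378]
force: [-4.2, 6.0, 13.8]
grip_width: 0.0418
finger_force: 25.1
```

Emit:
carry_out(rows=[[[0,0,0,0],[0,0,0,0]]])

```text
clock: 27.68
position: [0.5547, -0.1392, 0.0171]
tool_rot: [3.14, -0.001, 0.379]
force: [1.5, -3.5, 6.2]
grip_width: 0.0414
finger_force: 24.6
```

```bash
python3 - <<'E'
from h import *
s=st()
f=bot.grab_frame("wrist"); print(rim(f,s["position"],.054,.0195)); plan((.5545,-.138,.016))
E
```

```text
t 27.68 tcp [ 0.5547 -0.1392  0.0171] rot [ 3.14e+00 -1.00e-03  3.79e-01] q [ 0.44  0.78 -0.43  1.86  0.53  0.62 -1.51] w 0.0414 F [ 1.5 -3.5  6.2]
(array([ 0.5542, -0.1392]), 38.2)
t 27.73 tcp [ 0.5547 -0.139   0.0171] rot [ 3.14e+00 -1.00e-03  3.80e-01] q [ 0.44  0.78 -0.43  1.86  0.53  0.62 -1.51] w 0.0415 F [ 1.4 -3.1  5.8]
(0.5545, -0.138, 0.016) -> [ 0.    -0.001  0.001] 0
```

It is within about 1 mm. I'll release, rise and verify.

Emit:
carry_out(rows=[[[0,0,0,0],[0,0,0,0],[0,0,0,0],[0,0,0,0],[0,0,0,0],[0,0,-0.02,0],[0,0,-0.05,0],[0,0,-0.09,0],[0,0,-0.13,0],[0,0,-0.17,0],[0,0,-0.21,0],[0,0,-0.25,0]]], grip=0.085)

```text
clock: 28.73
position: [0.5535, -0.1378, 0.2684]
tool_rot: [-3.141, -0.0, 0.381]
force: [0.2, -0.9, -0.2]
grip_width: 0.0848
finger_force: 0.0
```

Emit:
carry_out(rows=[[[0,0,-0.01,0],[0,0,-0.01,0],[0,0,-0.01,0],[0,0,-0.01,0]]])

```text
clock: 29.07
position: [0.5534, -0.138, 0.2751]
tool_rot: [-3.141, 0.001, 0.381]
force: [0.1, -0.2, -1.5]
grip_width: 0.0849
finger_force: 0.0
```

```bash
python3 - <<'E'
from h import *
st();f=bot.grab_frame("wrist"); save(f,"w11.png",s=1.2); bk(f)
print("ringM",rim(f,(.452,-.1665),.002,.0375),"med",rim(f,(.452,-.166),.066,.0255))
print("ringS",rim(f,(.5545,-.1385),.002,.0315),"small",rim(f,(.5545,-.1385),.054,.0195))
f=bot.grab_frame("side"); save(f,"side2.png",(130,150,340,370),2.5)
E
```

```text
t 29.07 tcp [ 0.5534 -0.138   0.2751] rot [-3.141e+00  1.000e-03  3.810e-01] q [ 0.58  0.44 -0.61  1.67  0.28  1.11 -1.3 ] w 0.0849 F [ 0.1 -0.2 -1.5]
beaker_small 0.95 [100.2 216. ] [0.375 0.052] red
beaker_small 0.89 [258.5 153.6] [ 0.554 -0.137] 
beaker_medium 0.82 [251.2 219.4] [ 0.456 -0.164] 
ringM (array([ 0.4515, -0.1655]), 23.1) med (array([ 0.452, -0.165]), 28.5)
ringS (array([ 0.5535, -0.138 ]), 32.0) small (array([ 0.5535, -0.139 ]), 29.1)
```

View pics/w11.png

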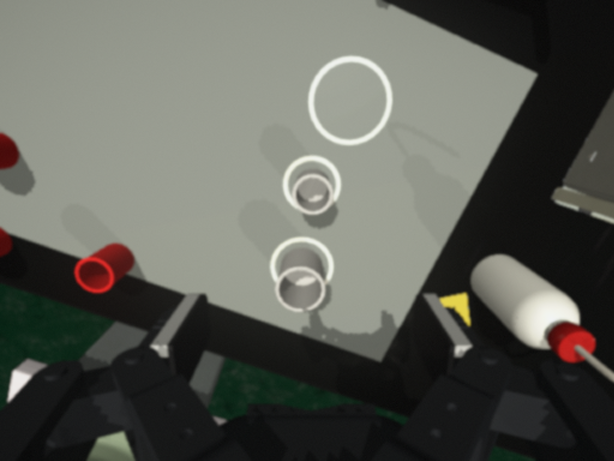

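View pics/side2.png

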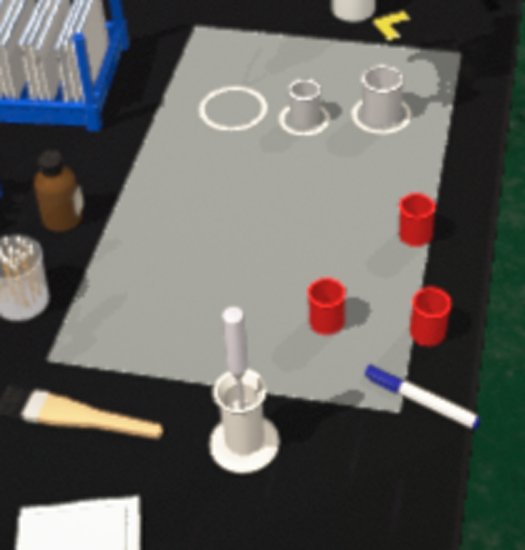

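Both beakers stand in their rings (wrist px (260,160) and (251,235)), the brush is upright in its stand, and nothing else has moved.

```bash
python3 -c "
from workcell import bot; print(bot.job_done())"
```

```text
the job is handed in; nothing more can be done
None
```

I brushed the small and medium beakers (no large one was present) and slid each to within about 1 mm of its ring's centre, stood the brush back in its stand, and handed the job in at about 29 s of the 210 s allowed; no verdict was reported.

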